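# Gauge the contact gap on the test box

## Task

On the orange test box, push the yellow shutter all the way aside, away from the robot, to uncover the contact gap. Lay the thin blue-handled gauge blade flat in the channel in front of the gap, pointing at it and not yet in it, and let go; then push it in until its red stripe is at the mouth of the copper contact, partly but not wholly hidden under it, and leave it there. Last, throw the red test switch fully over, away from the robot; do not push the other things on the bench about.

Things in the scene. Friction and masses are not known exactly. Their poses are not given: they have to be found in the camera images.
- fixture: Orange test box, fixed but placed and turned differently each time; flat top 60 mm above the bench. x axis: along the channel towards the contact gap (roughly world -y); y axis: across, roughly away from the robot (world +x); z up. Origin at bench level under the channel's centre line; the box spans x -120 to +160 mm, y -90 to +90 mm.
- gap_mouth (a point): Middle of the foot of the gap's mouth, on the box top at the copper contact bar's front face (fixture x = 45 mm, y = 0, z = 60 mm); axes as the fixture's. The bar is 62 mm wide (y) and 55 mm long (x = 45 to 100 mm), its top 19 mm above the box top. The gap under it is 38 mm wide, 7 mm high, 55 mm deep.
- channel_mid (a point): Middle of the channel floor, which is the flat box top (fixture x = -37.5 mm, y = 0, z = 60 mm); axes as the fixture's. The channel is the strip between two straight aluminium rails 38 mm apart, each 6 mm high and 8 mm wide, from fixture x = -115 to +40 mm. It is open above and at its -x end and leads straight into the gap.
- shutter (a joint): Travel of the yellow shutter in m along the fixture's +y: 0 = wholly across the gap, 0.060 = end stop, fully aside. It starts between 0 and 0.012, needs about 2 N to slide and stays where it is left. Fully aside means over 0.050.
- shutter_tab (a point): Centre of the top face of the yellow tab on the shutter: a block 22 mm (x) by 20 mm (y) and 32 mm high, its top 56 mm above the box top, centred 5 mm in front of the gap's mouth. Below it the shutter plate, 46 mm wide (y) and 6 mm thick (x), reaches down to 1 mm above the box top. Axes as the fixture's.
- switch (a joint): Angle of the red test switch in rad: 0 = leaning 0.5 rad to the fixture's -y (roughly towards the robot), 1.0 = fully over, leaning 0.5 rad to +y. It starts between 0 and 0.15, turns about an axis along the fixture's x, stays where it is left and needs only a light push (about 1 N at its tip). Fully over means above 0.8.
- switch_tip (a point): Centre of the ball, 26 mm across, on the end of the red switch lever. It lies 80 mm from the lever's pivot, which is at fixture x = 130 mm, y = 0, 22 mm above the box top. The lever is a 10 mm thick rod. The grey block under it is 50 mm (x) by 70 mm (y), 25 mm high (the pivot barrel reaches 35 mm above the box top).
- gauge: Thin gauge, loose, flat on the bench on the robot's left, pointing roughly to world -y; it may swap places with the thick one. Steel blade 130 x 30 x 4 mm, 120 to 190 g in all. Origin: middle of the blade's underside; x towards the tip (at +65 mm), z up. A blue handle block, 16 mm wide, stands on the blade from x = -65 (flush with the tail) to -21 mm, z = 4 to 44 mm.
- gauge_stripe (a point): Centre of the red stripe on the blade's upper face (gauge x = +20 mm, z = 4 mm); the stripe is 12 mm long along the blade and spans its width, centred 45 mm behind the tip. Axes as the gauge's.
- gauge_grip (a point): Point inside the blue handle, on its centre line, 30 mm above the blade's underside (gauge x = -43 mm). Axes as the gauge's.
- thick_gauge: Bystander: the same kind of gauge with a 12 mm thick blade, black handle and no stripe; it does not fit the gap. Loose, 130 x 30 mm, 52 mm high. Origin and axes as the thin gauge's.
- spool: Bystander: solder spool standing upright, 80 mm across, 60 mm high, loose. Origin at the centre of its underside.
- meter: Bystander: grey bench meter, 100 x 140 x 40 mm, loose. Origin at the centre of its underside.
- parts_bin: Bystander: open white plastic bin, 110 x 170 x 70 mm, loose. Origin at the centre of its underside.
Things that resemble listed ones, but are neither listed nor needed, are in the scene too. What is shaped like the gauge but brown or green is not meant.

How it is judged:
On the way, in this order (a step that is already met when the one before it is completed fails the run):
1. the shutter is pushed fully aside (over 50 of its 60 mm) (value of joint shutter above 0.05 m), for 0.1 s.
2. the thin gauge lies flat in the channel, let go, its tip pointing at the gap but not yet in it (value of joint shutter above 0.05 m and y of gauge_stripe in the frame of gap_mouth between -0.006 and 0.006 m and z of gauge_stripe in the frame of gap_mouth between 0.0015 and 0.0065 m and angle between gauge's own z axis and vertical below 0.05 rad and angle between the x axis of gauge and the x axis of fixture, either way round below 0.09 rad and x of gauge_stripe in the frame of gap_mouth between -0.12 and -0.045 m and contact force between the fingers and gauge below 0.1 N and linear speed of gauge below 0.01 m/s), for 0.2 s.
3. the gauge is pushed in to its red stripe (value of joint shutter above 0.05 m and y of gauge_stripe in the frame of gap_mouth between -0.006 and 0.006 m and z of gauge_stripe in the frame of gap_mouth between 0.0015 and 0.0065 m and angle between gauge's own z axis and vertical below 0.05 rad and angle between the x axis of gauge and the x axis of fixture, either way round below 0.09 rad and x of gauge_stripe in the frame of gap_mouth between -0.006 and 0.006 m and linear speed of gauge below 0.01 m/s), for 0.2 s.
4. the test switch is thrown with the gauge at depth (value of joint shutter above 0.05 m and value of joint switch above 0.8 rad and y of gauge_stripe in the frame of gap_mouth between -0.006 and 0.006 m and z of gauge_stripe in the frame of gap_mouth between 0.0015 and 0.0065 m and angle between gauge's own z axis and vertical below 0.05 rad and angle between the x axis of gauge and the x axis of fixture, either way round below 0.09 rad and x of gauge_stripe in the frame of gap_mouth between -0.006 and 0.006 m), for 0.1 s.
At the end, for the whole second after the job is handed in: The thin gauge lies flat and at rest in the gap, straight (within 0.09 rad), with the contact's front face within its red stripe (stripe centre within 6 mm of the mouth), untouched; the shutter is still over 50 mm aside and the switch over 0.8 rad (all of step 4 and linear speed of gauge below 0.01 m/s and contact force between the fingers and gauge below 0.1 N).
It fails at once if the thick gauge is moved more than 25 mm (distance of thick_gauge from where it was at the start of the episode above 0.025 m).
It fails at once if the spool is moved more than 25 mm (distance of spool from where it was at the start of the episode above 0.025 m).
It fails at once if the meter is moved more than 25 mm (distance of meter from where it was at the start of the episode above 0.025 m).
It fails at once if the parts bin is moved more than 25 mm (distance of parts_bin from where it was at the start of the episode above 0.025 m).
It also fails if it takes over 69 s, if anything falls off the work surface, if the arm or the gripper's body presses on something with over 40 N, if the wrist force passes 120 N, or if a joint passes its speed limit or range.

## Robot

A 7-joint arm with a two-finger parallel gripper is mounted at the origin on the work surface. World frame = base frame: x ahead of the robot, y to its left, z up, the work surface at z = 0. Lengths are in m, angles in rad, forces in N, time in s.
With the tool pointing down it reaches from about 0.425 to 0.925 m from the base axis. Payload 6.8 kg.
Tool frame: the origin (TCP) lies at the very end of the fingers, on their centre line; the grasp point (between the pads) lies 19 mm behind it; z points along the fingers, y is the line along which they close (so a half turn about z gives the same grasp; the last joint's range is limited). The gripper opens to 85 mm and grips with 20 to 120 N. Pads are 22 mm wide; open, the fingers measure 114 mm over their backs; the gripper's body (76 mm by 85 mm) begins 54 mm behind the grasp point. The pads swing forward as they close: fully open they stand 13 mm farther back than shut.
Start: joints at [1.184, 0.477, 0.022, 1.555, -0.011, 1.109, -0.083], TCP at [0.186, -0.649, 0.231] pointing down, gripper open.
Joint ranges: [-2.96, 2.96], [-0.34, 2.1], [-1.41, 1.46], [0.24, 2.44], [-1.37, 4.51], [0.17, 1.92], [-2.96, 2.96]. Speed limits (rad/s): [2.39, 2.39, 3.14, 3.14, 3.14, 3.14, 3.14].

## Interface

Orientations are given as a rotation vector (axis times angle).
In Python, from bench import get_obs, viewer, r gives the robot as it stands. The module is installed in compiled form; this text tells all that it offers.
- The arm moves only by the tool play_rows, never from a script. Its argument "commands" is a list that holds one entry, the list of rows, each a list of 5 numbers: the gripper's target within -1 to 1 (shut at 1, half-way at 0, fully open at -1), then the shift along the tool's x, y, z scaled (see below), then the turn about the tool's z scaled (see below). A call has 1 to 12 rows; each row is the pose to reach, as a shift and turn from the pose commanded when the call began, along the tool's axes at that moment; what a row does not reach only later rows make up. The controller multiplies each number of a shift by 0.2 m and each number of a turn by pi/2 rad. A row lasts 1/12 s, in which the tool goes at most 41.7 mm and 7.16 degrees, less where a joint would pass 70% of its speed; a pose out of reach is approached as far as the arm can. A call with a number of a shift or a turn outside -1 to 1 is refused whole. A call with a gripper value outside its range is refused whole. The fingers move at their own pace and stop on an object; "grip_force" is the grip in N (left out, the last holds). Time passes only in rows, so rows that repeat a pose let the fingers close. It gives the time, the measured TCP pose, the force, the opening and the grip force at its end, in the units of the state.
- get_obs(): the state, without advancing time (a new reading comes with each control period).
- viewer.grab_frame(name): name is "scene" or "top" or "wrist"; returns a dict with "pixels" (480x640x3 uint8, red, green, blue), "fovy" (degrees; the focal length in pixels is half the picture's height over the tangent of half this angle, whatever the lens; pixels are square), "cx", "cy" (the principal point, pixels), "world_to_cam" (4x4, takes a point from world to camera coordinates); the wrist camera has in their place "hand_eye" (4x4, takes a point from camera to tool coordinates, whose origin is the TCP and whose axes are the flange's). Camera axes: x right, y up, looking along -z (the intrinsics and any distortion apply to the point x, -y, -z); pixel columns grow to the right and rows downward; lengths in m; the calibration is good to about 2 mm. A picture is of the moment at which its call begins: read the wrist's pose just before it. There is no depth.
- r.hand_in(): hands the job in; it is judged then, once.
Trained networks look in a picture, given as the dict that the camera call returned (one of the last four; its "shot" number tells which), for a name from the list of things; names that differ only in an ending like _2 or _b are one class to them, and where a whole thing is asked for, a point or a joint stands for the part that bears it (a point fixed in the world has none). Each returns a list of dicts, best first, with "score" (0 to 1); they miss things now and then, are a little off and sometimes report something else, mostly with a low value. They report only what shows in the picture. A call takes as long as a camera call. They do not tell look-alikes from the thing itself.
- viewer.trace(picture, thing): "pixels" (480x640 bool, what is visible of it) and "rect" ([left, top, right, bottom] in pixels, round what is visible of it).
The state is a dict: "clock": time; "joints": joint angles; "qvel": joint speeds; "tau": joint torques, N m; "tcp_pos": TCP position; "orientation": TCP orientation; "contact_force": force on the tool from outside, world axes, zero at the start; "moment": the same for the moment, N m; "grip_width": finger opening in m; "gripper_force": force on a finger pad.
Only numpy, scipy, OpenCV 4.12 (cv2) and the standard library are available. Lean on these libraries where they do the work, as an engineer would, in place of code of your own. Each camera call takes 0.05 s, during which the arm holds its last target. There are 200 camera calls.

## Working session

There is one attempt and no reset: what is moved stays moved. The work goes in short steps, Python scripts to look and compute and a tool call to move; the robot and the scene stay as the last step left them, time stands still between calls to the robot, and variables do not carry over. Pictures are saved under pics/ and viewed, at most 11 in all, crops included, and the job is handed in when it is done.

Besides the shell and the picture viewer there is one more tool, called as a command line: name --argument value ..., lists and objects as JSON in quotes. play_rows: Moves the arm, as the interface text tells. Shifts and turns lie within -1 to 1; 1 stands for 0.2 m of shift or pi/2 rad of turn. Its arguments: {"type":"object","properties":{"commands":{"type":"array","items":{"type":"array","items":{"type":"array","items":{"type":"number","minimum":-1,"maximum":1}}}},"grip_force":{"type":"number"}},"required":["commands"]}

```bash
mkdir -p pics; cat > h.py <<'E'
import numpy as np,cv2
from scipy.spatial.transform import Rotation as R
from bench import get_obs,viewer,r
def save(p,n): cv2.imwrite('pics/'+n,np.ascontiguousarray(p['pixels'][:,:,::-1]))
def tcp():
    o=get_obs();T=np.eye(4);T[:3,:3]=R.from_rotvec(o['orientation']).as_matrix();T[:3,3]=o['tcp_pos'];return T
def c2w(p,T=None):
    return np.linalg.inv(p['world_to_cam']) if 'world_to_cam' in p else T@p['hand_eye']
def foc(p): return 240/np.tan(np.radians(p['fovy'])/2)
def ray(p,uv,z,T=None):
    "intersection of pixels with plane z"
    M=c2w(p,T);f=foc(p);uv=np.atleast_2d(uv).astype(float)
    d=np.c_[(uv[:,0]-p['cx'])/f,-(uv[:,1]-p['cy'])/f,-np.ones(len(uv))]@M[:3,:3].T
    o=M[:3,3];return o+d*((z-o[2])/d[:,2])[:,None]
def proj(p,X,T=None):
    X=np.atleast_2d(X);W=np.linalg.inv(c2w(p,T));c=X@W[:3,:3].T+W[:3,3];f=foc(p)
    return np.c_[p['cx']+f*c[:,0]/-c[:,2],p['cy']-f*c[:,1]/-c[:,2]]
E
python3 - <<'E'
from h import *
o=get_obs();print(o)
for n in ['top','scene']:
    p=viewer.grab_frame(n);save(p,n+'0.png');print(n,{k:v for k,v in p.items() if k!='pixels'})
    for t in ['fixture','gauge','thick_gauge','shutter_tab','switch_tip','spool','meter','parts_bin']:
        print(t,[(round(d['score'],2),np.round(d['rect']).tolist()) for d in viewer.trace(p,t)])
E
```

```text
{'clock': 0.0, 'joints': array([ 1.18388375,  0.47782907,  0.02234116,  1.55645493, -0.01149691,
        1.10928772, -0.08307466]), 'qvel': array([ 0.00137196,  0.00016248,  0.00052764,  0.00020296,  0.0020131 ,
       -0.0001632 , -0.00120632]), 'tau': array([-3.41715540e-04, -5.96451902e+01,  1.60803560e+00, -2.81198859e+01,
        1.25677296e-02,  9.32341442e-03, -2.07666908e-06]), 'tcp_pos': array([ 0.18559044, -0.64836865,  0.23030485]), 'orientation': array([-3.10931452e+00, -4.36362494e-01,  6.23376545e-04]), 'contact_force': array([0.35239757, 0.17990217, 0.00235707]), 'moment': array([ 0.01195049,  0.00589766, -0.02467114]), 'gripper_force': 0.0, 'grip_width': 0.08542642812480326}
top {'fovy': 42.50661164927721, 'cx': 332.139465294936, 'cy': 235.40038375106244, 'world_to_cam': array([[-0.00579704, -0.99966398, -0.02526487,  0.16240098],
       [ 0.98407243, -0.01019203,  0.17747558, -0.53396991],
       [-0.17767345, -0.02383363,  0.98380085, -1.11717391],
       [ 0.        ,  0.        ,  0.        ,  1.        ]]), 'shot': 1}
fixture [(0.78, [394.0, 162.0, 531.0, 333.0])
[... 753 characters left out ...]
01,  0.51548847,  0.31162472],
       [ 0.48752493, -0.16804753,  0.85678438, -1.50540688],
       [ 0.        ,  0.        ,  0.        ,  1.        ]]), 'shot': 2}
fixture [(0.76, [165.0, 213.0, 263.0, 365.0])]
gauge [(0.91, [395.0, 227.0, 448.0, 275.0]), (0.87, [326.0, 201.0, 367.0, 242.0]), (0.81, [302.0, 154.0, 353.0, 178.0]), (0.56, [369.0, 183.0, 425.0, 200.0])]
thick_gauge [(0.92, [336.0, 248.0, 364.0, 300.0])]
shutter_tab [(0.66, [204.0, 262.0, 225.0, 284.0])]
switch_tip [(0.64, [215.0, 214.0, 230.0, 235.0])]
spool [(0.69, [310.0, 349.0, 348.0, 397.0])]
meter [(0.68, [189.0, 379.0, 276.0, 460.0])]
parts_bin [(0.92, [371.0, 290.0, 470.0, 375.0]), (0.21, [310.0, 346.0, 352.0, 393.0])]
```

View top.

View pics/top0.png

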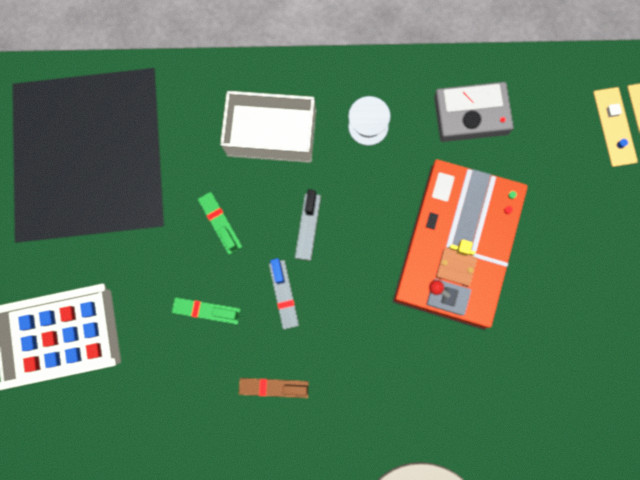

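```bash
python3 - <<'E'
from h import *
im=cv2.imread('pics/top0.png');a=cv2.resize(im[180:420,190:330],None,fx=2.5,fy=2.5,interpolation=cv2.INTER_CUBIC)
b=cv2.resize(im[150:350,380:540],None,fx=2.5,fy=2.5,interpolation=cv2.INTER_CUBIC)
c=np.zeros((600,800,3),np.uint8);c[:600,:350]=a;c[:500,375:775]=b;cv2.imwrite('pics/crop0.png',c)
E
```

```text
(no output)
```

View pics/crop0.png

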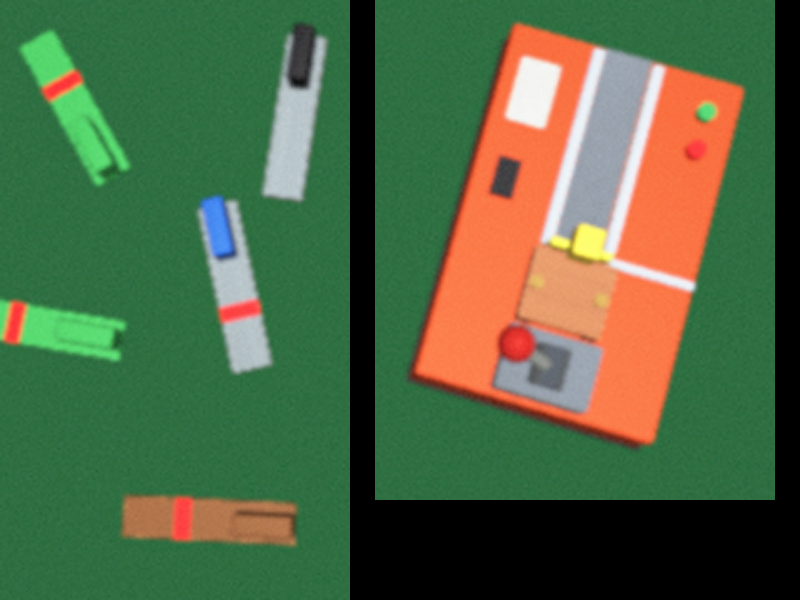

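View pics/scene0.png

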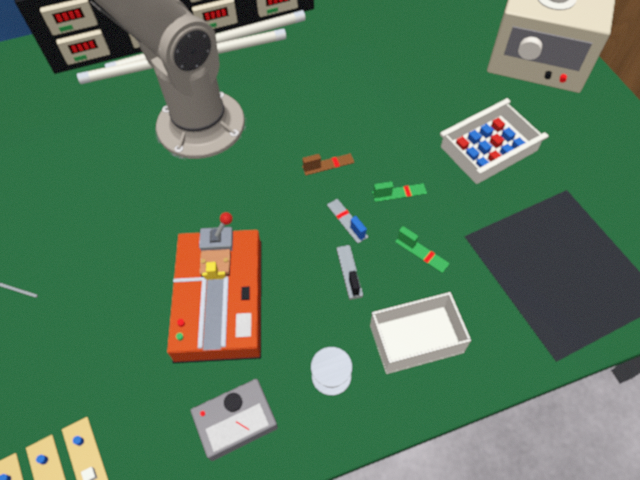

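```bash
python3 - <<'E'
from h import *
T=tcp();print(np.round(T,3))
p=viewer.grab_frame('top');print(np.round(c2w(p)[:3,3],3),np.round(proj(p,[[0,0,0],[0,0,.3],T[:3,3],[.3,-.45,.25]]),0))
w=viewer.grab_frame('wrist');print(w['hand_eye'],w['fovy'],w['cx'],w['cy'])
q=[(436,161),(527,186),(491,327),(396,301)]
P=ray(p,q,.06);print(np.round(P,3),[np.linalg.norm(P[i]-P[i-1]).round(3) for i in range(4)])
c=P.mean(0);print('c',c, 'gauge tail/tip',np.round(ray(p,[(278,262),(289,326)],0.004),3))
s=viewer.grab_frame('scene')
print(np.round(proj(s,P)),np.round(proj(s,ray(p,(286,304),.004))),np.round(proj(p,ray(p,(286,304),.004))))
E
```

```text
[[ 0.961  0.275  0.     0.186]
 [ 0.275 -0.961 -0.    -0.649]
 [-0.     0.    -1.     0.231]
 [ 0.     0.     0.     1.   ]]
[0.328 0.13  1.198] [[422. 530.]
 [448. 596.]
 [879. 442.]
 [740. 364.]]
[[-7.12357724e-04  9.65838986e-01  2.59141940e-01  6.66395601e-02]
 [ 9.99999570e-01  8.41815789e-04 -3.88594338e-04 -6.46730593e-05]
 [-5.93469338e-04  2.59141552e-01 -9.65839171e-01 -1.41891930e-01]
 [ 0.00000000e+00  0.00000000e+00  0.00000000e+00  1.00000000e+00]] 71.00181862139893 322.960279134723 244.72549176945225
[[ 0.676 -0.041  0.06 ]
 [ 0.624 -0.21   0.06 ]
 [ 0.362 -0.129  0.06 ]
 [ 0.41   0.041  0.06 ]] [np.float64(0.278), np.float64(0.177), np.float64(0.275), np.float64(0.177)]
c [ 0.51786266 -0.08491009  0.06      ] gauge tail/tip [[0.492 0.265 0.004]
 [0.368 0.243 0.004]]
[[257. 346.]
 [168. 351.]
 [179. 234.]
 [258. 228.]] [[343. 215.]] [[286. 304.]]
```

The thin gauge is the blue-handled one at (283,294), grey blade with red stripe; the green pieces at (220,223) and (206,311) and the brown one at (274,388) are look-alikes, and the black-handled one at (309,225) is the thick gauge. Fixture: channel runs from (480,175) down to (460,245), the tab is at (465,247) and the switch ball at (437,287). The fixture's +y is therefore roughly world -Y here; the measured box sides (0.277 x 0.177) match the given size.

play_rows --commands '[[[1, 0.805, -0.74, -0.1, 0], [1, 0.805, -0.74, -0.1, 0], [1, 0.805, -0.74, -0.1, 0], [1, 0.805, -0.74, -0.1, 0], [1, 0.805, -0.74, -0.1, 0], [1, 0.805, -0.74, -0.1, 0]]]'

```text
clock: 1.55
tcp_pos: [0.3046, -0.4566, 0.2521]
orientation: [-3.108, -0.449, -0.004]
contact_force: [1.1, -0.2, -0.2]
grip_width: 0.0119
gripper_force: 0.0
```

play_rows --commands '[[[1, 0.805, -0.74, 0, 0], [1, 0.805, -0.74, 0, 0], [1, 0.805, -0.74, 0, 0], [1, 0.805, -0.74, 0, 0], [1, 0.805, -0.74, 0, 0], [1, 0.805, -0.74, 0, 0]]]'

```text
clock: 2.05
tcp_pos: [0.4177, -0.2693, 0.2519]
orientation: [-3.108, -0.45, -0.004]
contact_force: [-0.4, 0.4, 0.0]
grip_width: -0.0002
gripper_force: 0.0
```

play_rows --commands '[[[1, 0.805, -0.74, 0, 0.367], [1, 0.805, -0.74, 0, 0.367], [1, 0.805, -0.74, 0, 0.367], [1, 0.805, -0.74, 0, 0.367], [1, 0.805, -0.74, 0, 0.367], [1, 0.805, -0.74, 0, 0.367], [1, 0.805, -0.74, 0, 0.367], [1, 0.805, -0.74, 0, 0.367]]]'

```text
clock: 2.72
tcp_pos: [0.5289, -0.0868, 0.2513]
orientation: [-3.107, 0.457, -0.0]
contact_force: [0.3, -0.4, -1.2]
grip_width: -0.0001
gripper_force: 0.0
```

```bash
python3 - <<'E'
from h import *
T=tcp();w=viewer.grab_frame('wrist');save(w,'w1.png');np.savez('w1.npz',T=T,**w);print(np.round(T,3))
for t in ['shutter_tab','switch_tip']:
    print(t,[(round(d['score'],2),np.round(d['rect']).tolist()) for d in viewer.trace(w,t)])
E
```

```text
[[ 0.958 -0.288  0.     0.529]
 [-0.288 -0.958  0.001 -0.087]
 [ 0.    -0.001 -1.     0.251]
 [ 0.     0.     0.     1.   ]]
shutter_tab [(0.69, [302.0, 246.0, 350.0, 281.0])]
switch_tip [(0.61, [37.0, 314.0, 126.0, 383.0])]
```

View pics/w1.png

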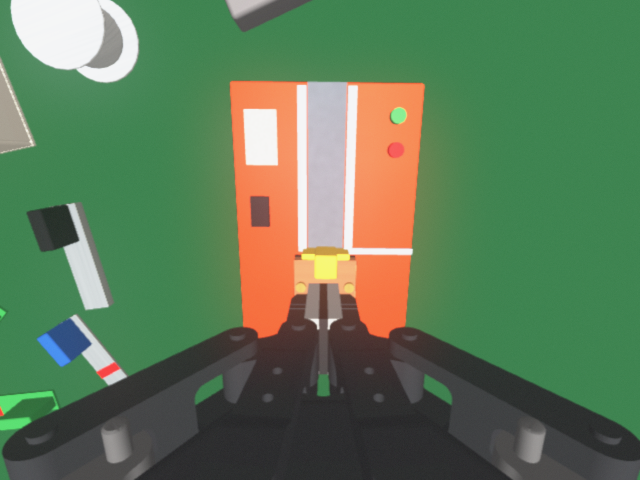

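The wrist picture shows the box, with the far corners at (231,82) and (424,82), rail inner edges at (307,85)/(348,85), the tab top at about (326,266) in front of the copper bar, and the blue gauge at lower left.

```bash
cat >> h.py <<'E'
def fit(p,uv,F,T=None):
    "least squares fixture pose (x,y,yaw) from pixels of fixture points F"
    from scipy.optimize import least_squares
    def X(q):
        c,s=np.cos(q[2]),np.sin(q[2]);F_=np.array(F,float);return np.c_[q[0]+c*F_[:,0]-s*F_[:,1],q[1]+s*F_[:,0]+c*F_[:,1],F_[:,2]]
    r_=least_squares(lambda q:(proj(p,X(q),T)-uv).ravel(),[.537,-.091,2.843],loss='soft_l1')
    return r_.x,(proj(p,X(r_.x),T)-uv).round(1)
E
python3 - <<'E'
from h import *
d=dict(np.load('w1.npz'));T=d.pop('T');w={k:(v if v.ndim else float(v)) for k,v in d.items()}
uv=[(231,82),(424,82),(297,85),(357,85),(307,248),(346,248)]
F=[(-.12,-.09,.06),(-.12,.09,.06),(-.115,-.027,.066),(-.115,.027,.066),(.04,-.019,.06),(.04,.019,.06)]
q,e=fit(w,uv,F,T);print('wrist',q.round(4),e.tolist())
p=viewer.grab_frame('top')
uv=[(436,161),(527,186),(491,327),(396,301)]
F2=[(-.12,-.09,.06),(-.12,.09,.06),(.16,.09,.06),(.16,-.09,.06)]
q2,e=fit(p,uv,F2);print('top',q2.round(4),e.tolist())
def fx(X,q): 
    c,s=np.cos(q[2]),np.sin(q[2]);v=X[:,:2]-q[:2];return (v@np.array([[c,-s],[s,c]])).round(4)
print('tab',fx(ray(w,[(326,266)],.116,T),q))
E
```

```text
wrist [ 0.5389 -0.0928  2.8486] [[-3.3, -1.5], [2.2, -1.5], [-0.2, 0.2], [0.3, 0.2], [1.0, 2.2], [-1.1, 2.2]]
top [ 0.5366 -0.0907  2.8444] [[-0.8, -1.0], [0.8, -0.3], [0.4, 2.4], [-0.4, -0.0]]
tab [[ 0.0383 -0.001 ]]
```

play_rows --commands '[[[1, -0.15, -0.24, 0, 0], [1, -0.15, -0.24, 0, 0], [1, -0.15, -0.24, 0.2, 0], [1, -0.15, -0.24, 0.4, 0], [1, -0.15, -0.24, 0.6, 0], [1, -0.15, -0.24, 0.78, 0], [1, -0.15, -0.24, 0.78, 0], [1, -0.15, -0.24, 0.78, 0]]]'

```text
clock: 3.58
tcp_pos: [0.5119, -0.0356, 0.0945]
orientation: [3.106, -0.468, -0.006]
contact_force: [0.4, 0.6, 0.6]
grip_width: 0.0004
gripper_force: 0.0
```

play_rows --commands '[[[1, 0, 0.08, 0, 0], [1, 0, 0.16, 0, 0], [1, 0, 0.22, 0, 0], [1, 0, 0.28, 0, 0], [1, 0, 0.34, 0, 0], [1, 0, 0.38, 0, 0], [1, 0, 0.4, 0, 0], [1, 0, 0.4, 0, 0]]]'

```text
clock: 4.25
tcp_pos: [0.4896, -0.1124, 0.0955]
orientation: [3.106, -0.469, 0.0]
contact_force: [0.2, -0.0, -0.1]
grip_width: -0.0004
gripper_force: 0.0
```

```bash
python3 - <<'E'
from h import *
T=tcp();w=viewer.grab_frame('wrist');save(w,'w2.png');print(np.round(T[:3,3],4),get_obs()['contact_force'].round(1))
print([(round(d['score'],2),np.round(d['rect']).tolist()) for d in viewer.trace(w,'shutter_tab')])
E
```

```text
[ 0.4896 -0.1124  0.0955] [-0.4  0.3  0.5]
[(0.79, [326.0, 271.0, 421.0, 340.0])]
```

View pics/w2.png

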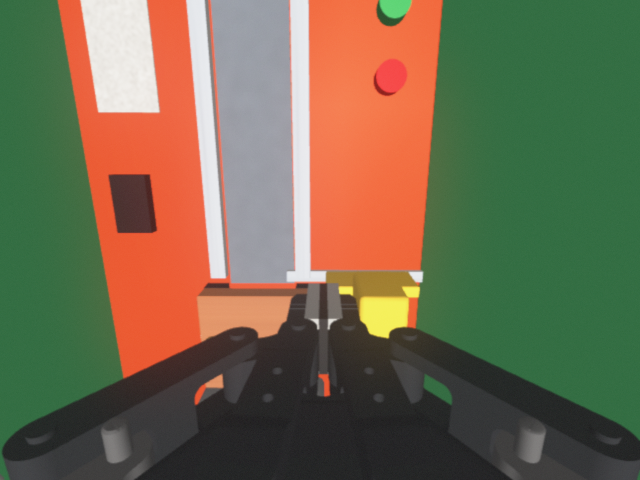

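The tab now lies at (383,315), right of the fingers, near the end of its guide. I'll press gently on for the stop.

play_rows --commands '[[[1, 0, 0.015, 0, 0], [1, 0, 0.03, 0, 0], [1, 0, 0.03, 0, 0]]]'

```text
clock: 4.6
tcp_pos: [0.4884, -0.1145, 0.0951]
orientation: [-3.105, 0.463, 0.0]
contact_force: [1.0, 5.7, -0.4]
grip_width: -0.0
gripper_force: 3.0
```

```bash
python3 - <<'E'
from h import *
T=tcp();w=viewer.grab_frame('wrist');print(np.round(T[:3,3],4),get_obs()['contact_force'].round(1))
for uv in [(357,320),(407,320)]:
  X=ray(w,[uv],.116,T)[0];v=X[:2]-[.538,-.092];print((v@[-.957,.289]).round(4),(v@[-.289,-.957]).round(4))
print([(round(d['score'],2),np.round(d['rect']).tolist()) for d in viewer.trace(w,'shutter_tab')])
E
```

```text
[ 0.4884 -0.1145  0.0951] [ 1.5  5.5 -0.2]
0.0379 0.0487
0.0379 0.0685
[(0.82, [327.0, 271.0, 418.0, 342.0])]
```

play_rows --commands '[[[1, 0, 0.03, 0, 0], [1, 0, 0.03, 0, 0]]]'

```text
clock: 4.87
tcp_pos: [0.4882, -0.115, 0.0952]
orientation: [-3.1, 0.456, -0.002]
contact_force: [5.1, 20.0, -1.1]
grip_width: -0.0003
gripper_force: 10.0
```

play_rows --commands '[[[1, 0, -0.15, 0, 0], [1, 0, -0.15, -0.2, 0], [1, 0, -0.15, -0.5, 0], [1, 0, -0.15, -0.78, 0], [1, -0.15, -0.35, -0.78, 0], [1, -0.25, -0.55, -0.78, 0], [1, -0.3, -0.75, -0.78, 0], [1, -0.35, -0.95, -0.78, 0], [1, -0.35, -0.95, -0.78, 0]]]'

```text
clock: 5.62
tcp_pos: [0.4745, 0.0856, 0.2521]
orientation: [-3.106, 0.456, -0.002]
contact_force: [0.6, -0.6, 0.9]
grip_width: -0.0002
gripper_force: 0.0
```

play_rows --commands '[[[-0.2, -0.3, -0.72, 0, -0.3], [-0.2, -0.3, -0.72, 0, -0.3], [-0.2, -0.3, -0.72, 0, -0.3], [-0.2, -0.3, -0.72, 0, -0.3], [-0.2, -0.3, -0.72, 0, -0.3], [-0.2, -0.3, -0.72, 0, -0.3], [-0.2, -0.3, -0.72, 0, -0.3]]]'

```text
clock: 6.2
tcp_pos: [0.46, 0.2341, 0.2508]
orientation: [3.129, 0.27, -0.001]
contact_force: [0.8, -0.6, -0.4]
grip_width: 0.0509
gripper_force: 0.0
```

```bash
python3 - <<'E'
from h import *
T=tcp();w=viewer.grab_frame('wrist');save(w,'w3.png');np.savez('w3.npz',T=T,**w);print(np.round(T,3),get_obs()['grip_width'])
for t in ['gauge','thick_gauge']:
    print(t,[(round(d['score'],2),np.round(d['rect']).tolist()) for d in viewer.trace(w,t)])
E
```

```text
[[ 0.985  0.172 -0.001  0.46 ]
 [ 0.172 -0.985 -0.001  0.234]
 [-0.001  0.001 -1.     0.251]
 [ 0.     0.     0.     1.   ]] 0.05122690580342419
gauge [(0.93, [254.0, 346.0, 319.0, 398.0]), (0.81, [115.0, 210.0, 229.0, 271.0]), (0.71, [288.0, 178.0, 319.0, 286.0]), (0.63, [165.0, 14.0, 239.0, 150.0])]
thick_gauge [(0.81, [331.0, 46.0, 404.0, 188.0])]
```

View pics/w3.png

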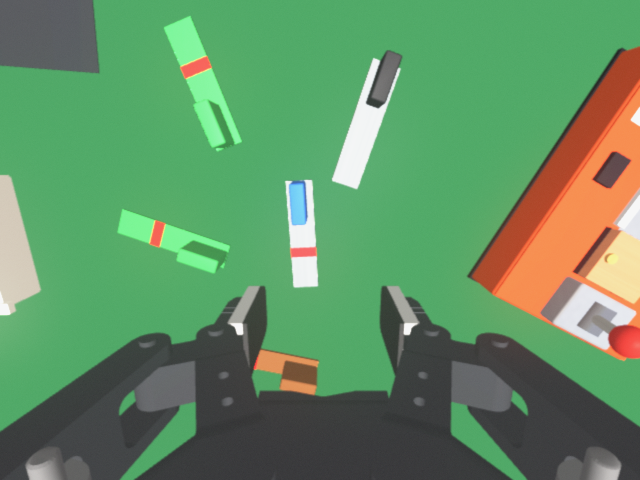

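The thin gauge stands at (302,233) with its blue handle at (298,203) and red stripe at (304,252). Thick gauge's tip is at (345,183), clear to the right.

```bash
python3 - <<'E'
from h import *
d=dict(np.load('w3.npz'));T=d.pop('T');w={k:(v if v.ndim else float(v)) for k,v in d.items()}
P=ray(w,[(287,181),(313,181),(318,285.5),(293,287),(304,252)],.004,T)
tail=(P[0]+P[1])/2;tip=(P[2]+P[3])/2;L=tip-tail;print('len',np.linalg.norm(L),'wid',np.linalg.norm(P[0]-P[1]))
a=np.arctan2(L[1],L[0]);u=L/np.linalg.norm(L);print('yaw',np.degrees(a))
m=(tip+tail)/2;g=m-.043*u;s=P[4]-.063*u;print('grip',g,'from stripe',s)
h=ray(w,[(298,203)],.044,T)[0];print('handle top',h)
for X in (g,s,h):print((T[:3,:3].T@(X-T[:3,3])).round(4))
print('turn',(np.degrees(np.arctan2(T[1,0],T[0,0]))+180-np.degrees(a)%360)/90, 'thick',(T[:3,:3].T@(ray(w,[(333,182),(358,188)],.012,T)-T[:3,3]).T).T.round(3))
E
```

```text
len 0.12839112755850063 wid 0.02958452297916179
yaw -168.1447318448493
grip [0.47151725 0.26155487 0.004     ] from stripe [0.47155275 0.26120089 0.004     ]
handle top [0.47310826 0.26243789 0.044     ]
[ 0.0163 -0.0254  0.2467]
[ 0.0163 -0.025   0.2467]
[ 0.018  -0.0259  0.2067]
turn -0.02194974475986713 thick [[0.037 0.011 0.239]
 [0.03  0.039 0.239]]
```

play_rows --commands '[[[0.1, 0.06, -0.13, 0, -0.022], [0.1, 0.06, -0.13, 0.2, -0.022], [0.1, 0.06, -0.13, 0.4, -0.022], [0.1, 0.06, -0.13, 0.6, -0.022], [0.1, 0.06, -0.13, 0.8, -0.022], [0.1, 0.06, -0.13, 0.9, -0.022], [0.1, 0.06, -0.13, 0.9, -0.022]]]'

```text
clock: 6.93
tcp_pos: [0.4649, 0.2593, 0.0668]
orientation: [3.121, 0.323, -0.012]
contact_force: [-0.1, -0.5, 0.1]
grip_width: 0.0389
gripper_force: 0.0
```

play_rows --commands '[[[0.1, 0, 0, 0.15, 0], [0.1, 0, 0, 0.25, 0], [0.1, 0, 0, 0.3, 0], [0.1, 0, 0, 0.3, 0], [1, 0, 0, 0.3, 0], [1, 0, 0, 0.3, 0], [1, 0, 0, 0.3, 0], [1, 0, 0, 0.3, 0], [1, 0, 0, 0.3, 0], [1, 0, 0, 0.3, 0]]]' --grip_force 40

```text
clock: 7.77
tcp_pos: [0.4686, 0.2632, 0.013]
orientation: [-3.124, -0.326, -0.004]
contact_force: [-0.4, -1.9, 8.3]
grip_width: 0.0151
gripper_force: 41.5
```

play_rows --commands '[[[1, 0, 0, -0.1, 0], [1, 0, 0, -0.25, 0], [1, 0, 0, -0.45, 0], [1, 0, 0, -0.65, 0], [1, 0, 0, -0.85, 0], [1, 0, 0, -1, 0], [1, 0, 0.1, -1, 0], [1, 0.05, 0.3, -1, 0], [1, 0.1, 0.5, -1, 0], [1, 0.15, 0.7, -1, 0], [1, 0.17, 0.85, -1, 0], [1, 0.17, 1, -1, 0]]]'

```text
clock: 8.77
tcp_pos: [0.5429, 0.0717, 0.2118]
orientation: [3.125, 0.324, 0.002]
contact_force: [0.7, -0.3, -1.9]
grip_width: 0.0155
gripper_force: 40.1
```

play_rows --commands '[[[1, 0.18, 0.15, 0, 0.05], [1, 0.18, 0.35, 0, 0.1], [1, 0.18, 0.55, 0, 0.17], [1, 0.18, 0.75, 0, 0.24], [1, 0.18, 0.9, 0, 0.3], [1, 0.18, 1, 0, 0.319], [1, 0.18, 1, 0, 0.319], [1, 0.18, 1, 0, 0.319]]]'

```text
clock: 9.43
tcp_pos: [0.6183, -0.1146, 0.2113]
orientation: [-3.108, 0.458, 0.0]
contact_force: [0.0, 0.1, -1.8]
grip_width: 0.0154
gripper_force: 40.0
```

```bash
python3 - <<'E'
from h import *
T=tcp();w=viewer.grab_frame('wrist');save(w,'w4.png');np.savez('w4.npz',T=T,**w);print(np.round(T,4),get_obs()['grip_width'],get_obs()['contact_force'])
v=T[:2,3]-[.538,-.092];print('fx',v@[-.957,.289],v@[-.289,-.957],np.degrees(np.arctan2(T[1,0],T[0,0])))
E
```

```text
[[ 9.575e-01 -2.886e-01 -2.000e-04  6.183e-01]
 [-2.886e-01 -9.575e-01  5.000e-04 -1.146e-01]
 [-3.000e-04 -4.000e-04 -1.000e+00  2.113e-01]
 [ 0.000e+00  0.000e+00  0.000e+00  1.000e+00]] 0.015606789758273142 [-0.76535799  1.203304   -1.77328051]
fx -0.08337973286628124 -0.00154590785649848 -16.773943884063822
```

View pics/w4.png

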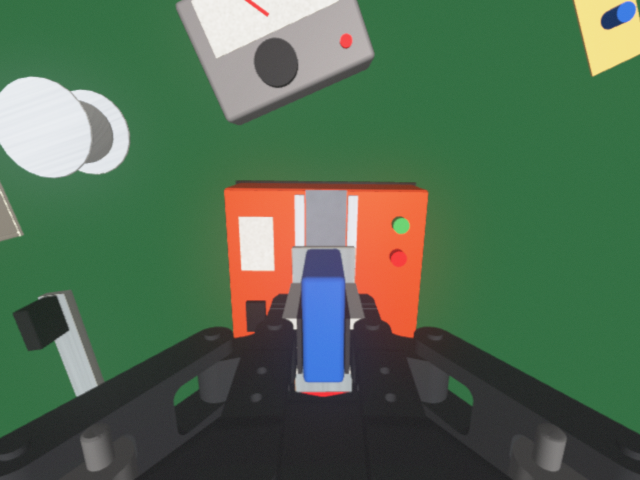

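The gauge hangs straight in the fingers (tail edge 292–355, handle centre 324); the channel centre at about (326,200) is some 2 mm to tool +y.

play_rows --commands '[[[1, 0, 0.01, 0.1, 0], [1, 0, 0.01, 0.25, 0], [1, 0, 0.01, 0.4, 0], [1, 0, 0.01, 0.5, 0], [1, 0, 0.01, 0.57, 0], [1, 0, 0.01, 0.62, 0], [1, 0, 0.01, 0.65, 0], [1, 0, 0.01, 0.67, 0], [1, 0, 0.01, 0.68, 0], [1, 0, 0.01, 0.69, 0], [1, 0, 0.01, 0.69, 0]]]'

```text
clock: 10.4
tcp_pos: [0.6183, -0.1161, 0.0738]
orientation: [-3.108, 0.458, -0.002]
contact_force: [0.2, -0.1, -1.3]
grip_width: 0.0156
gripper_force: 40.0
```

play_rows --commands '[[[1, 0, 0, 0.01, 0], [1, 0, 0, 0.015, 0], [1, 0, 0, 0.015, 0]]]'

```text
clock: 10.65
tcp_pos: [0.6186, -0.1162, 0.073]
orientation: [3.107, -0.459, 0.003]
contact_force: [-5.7, 1.2, 13.7]
grip_width: 0.0152
gripper_force: 42.3
```

play_rows --commands '[[[0.3, 0, 0, 0, 0], [0.2, 0, 0, 0, 0], [0.2, 0, 0, 0, 0], [0.2, 0, 0, 0, 0], [0.2, 0, 0, 0, 0], [0.2, 0, 0, 0, 0], [0.2, 0, 0, 0, 0]]]'

```text
clock: 11.23
tcp_pos: [0.6179, -0.1161, 0.0702]
orientation: [-3.108, 0.459, 0.0]
contact_force: [-0.3, -0.6, -0.2]
grip_width: 0.0344
gripper_force: 0.0
```

play_rows --commands '[[[0.2, 0, 0, -0.1, 0], [0.2, 0, 0, -0.3, 0], [0.2, 0, 0, -0.5, 0], [0.2, 0, 0, -0.7, 0], [0.2, 0.2, 0, -0.9, 0], [0.2, 0.4, 0, -0.9, 0], [0.2, 0.4, 0, -0.9, 0]]]'

```text
clock: 11.82
tcp_pos: [0.6996, -0.1412, 0.2542]
orientation: [3.107, -0.461, 0.014]
contact_force: [-0.2, -0.6, -1.1]
grip_width: 0.0341
gripper_force: 0.0
```

```bash
python3 - <<'E'
from h import *
T=tcp();w=viewer.grab_frame('wrist');save(w,'w5.png');np.savez('w5.npz',T=T,**w);print(np.round(T[:3,3],4),get_obs()['grip_width'])
E
```

```text
[ 0.6996 -0.1412  0.2542] 0.03418909563279463
```

View pics/w5.png

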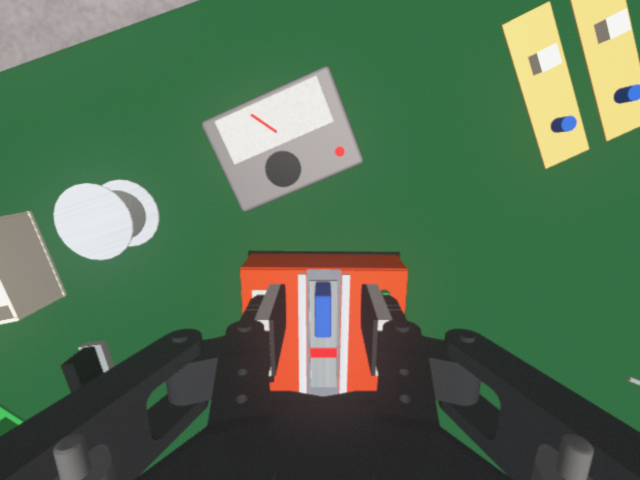

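The gauge lies straight in the channel between the rails, stripe at (323,352), handle at (323,310). The mouth is hidden, so I'll move the camera over.

play_rows --commands '[[[0.2, -0.85, 0, 0, 0], [0.2, -0.85, 0, 0, 0], [0.2, -0.85, 0, 0, 0], [0.2, -0.85, 0, 0, 0], [0.2, -0.85, 0, 0, 0], [0.2, -0.85, 0, 0, 0]]]'

```text
clock: 12.37
tcp_pos: [0.5286, -0.0895, 0.25]
orientation: [3.107, -0.457, -0.003]
contact_force: [0.5, -1.1, 0.9]
grip_width: 0.0344
gripper_force: 0.0
```

```bash
python3 - <<'E'
from h import *
T=tcp();w=viewer.grab_frame('wrist');save(w,'w6.png');np.savez('w6.npz',T=T,**w);print(np.round(T,4))
im=cv2.imread('pics/w6.png')[60:360,220:420];cv2.imwrite('pics/w6c.png',cv2.resize(im,None,fx=2,fy=2,interpolation=cv2.INTER_CUBIC))
E
```

```text
[[ 0.9577 -0.2877 -0.0021  0.5286]
 [-0.2877 -0.9577 -0.001  -0.0895]
 [-0.0018  0.0015 -1.      0.25  ]
 [ 0.      0.      0.      1.    ]]
```

View pics/w6c.png

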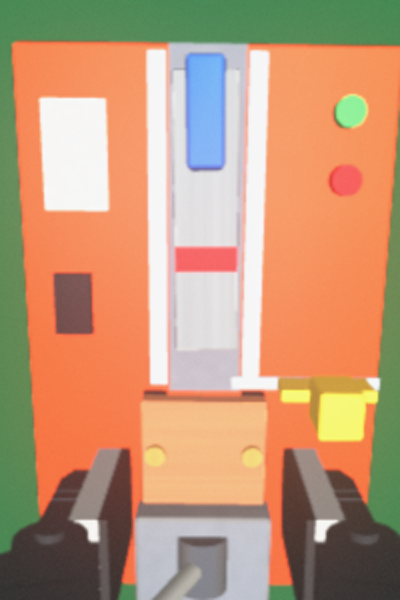

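```bash
python3 - <<'E'
from h import *
d=dict(np.load('w6.npz'));T=d.pop('T');w={k:(v if v.ndim else float(v)) for k,v in d.items()}
U=lambda l:[(220+a/2,60+b/2) for a,b in l]
def tl(l,z): return (T[:3,:3].T@(ray(w,U(l),z,T)-T[:3,3]).T).T[:,:2].round(4)*1000
print('stripe',tl([(206,247),(206,259),(206,271)],.064)); print('tip,tail',tl([(207,350),(206,69)],.064))
print('far edge',tl([(206,43)],.06),'rail ends',tl([(157,384),(251,390),(157,50),(258,50)],.066),'bar',tl([(203,400),(203,504)],.079))
print('tab',tl([(341,413)],.116))
E
```

```text
stripe [[39.5 -0.5]
 [33.8 -0.5]
 [28.  -0.5]]
tip,tail [[-1.140e+01 -1.000e-01]
 [ 1.187e+02 -5.000e-01]]
far edge [[130.2  -0.5]] rail ends [[-28.5 -25.3]
 [-31.7  22.2]
 [126.2 -22.2]
 [126.1  22.6]] bar [[-32.9  -2. ]
 [-88.4  -2.2]]
tab [[-27.1  57.7]]
```

Stripe at crop (206,259), mouth at crop (203,400): the stripe is 67 mm short of the mouth and centred, and the tab is fully aside. I'll regrip gently and slide it in.

play_rows --commands '[[[0.2, 0.2, 0, 0, 0], [0.2, 0.4, 0, 0, 0], [0.2, 0.471, 0, 0, 0], [0.2, 0.471, 0, 0.2, 0], [0.2, 0.471, 0, 0.4, 0], [0.2, 0.471, 0, 0.6, 0], [0.2, 0.471, 0, 0.75, 0], [0.2, 0.471, 0, 0.85, 0], [0.2, 0.471, 0, 0.875, 0], [0.2, 0.471, 0, 0.875, 0]]]' --grip_force 20

```text
clock: 13.25
tcp_pos: [0.6219, -0.1175, 0.0733]
orientation: [-3.108, 0.459, 0.005]
contact_force: [0.8, 0.5, 0.4]
grip_width: 0.0342
gripper_force: 0.0
```

play_rows --commands '[[[1, 0, 0, 0, 0], [1, 0, 0, 0, 0], [1, 0, 0, 0, 0], [1, 0, 0, 0, 0], [1, 0, 0, 0, 0], [1, 0, 0, 0, 0]]]'

```text
clock: 13.75
tcp_pos: [0.6232, -0.1176, 0.0769]
orientation: [3.108, -0.459, 0.005]
contact_force: [-0.1, -0.5, 7.4]
grip_width: 0.0154
gripper_force: 27.8
```

play_rows --commands '[[[1, -0.03, 0, -0.005, 0], [1, -0.08, 0, -0.005, 0], [1, -0.13, 0, -0.005, 0], [1, -0.18, 0, -0.005, 0], [1, -0.22, 0, -0.005, 0], [1, -0.26, 0, -0.005, 0], [1, -0.29, 0, -0.005, 0], [1, -0.31, 0, -0.005, 0], [1, -0.325, 0, -0.005, 0], [1, -0.335, 0, -0.005, 0], [1, -0.335, 0, -0.005, 0], [1, -0.335, 0, -0.005, 0]]]'

```text
clock: 14.75
tcp_pos: [0.5579, -0.0979, 0.0768]
orientation: [3.108, -0.459, 0.001]
contact_force: [1.3, -0.9, 7.5]
grip_width: 0.0156
gripper_force: 27.9
```

play_rows --commands '[[[0.3, 0, 0, 0, 0], [0.2, 0, 0, 0, 0], [0.2, 0, 0, 0, 0], [0.2, 0, 0, 0, 0], [0.2, 0, 0, 0, 0], [0.2, 0, 0, 0, 0]]]'

```text
clock: 15.25
tcp_pos: [0.5574, -0.098, 0.076]
orientation: [3.108, -0.459, -0.001]
contact_force: [0.5, -0.5, 0.1]
grip_width: 0.0342
gripper_force: 0.0
```

play_rows --commands '[[[0.2, 0, 0, -0.1, 0], [0.2, 0, 0, -0.3, 0], [0.2, 0, 0, -0.5, 0], [0.2, 0, 0, -0.7, 0], [0.2, -0.1, 0, -0.88, 0], [0.2, -0.1, 0, -0.88, 0], [0.2, -0.1, 0, -0.88, 0]]]'

```text
clock: 15.83
tcp_pos: [0.5394, -0.0921, 0.2547]
orientation: [3.107, -0.458, 0.008]
contact_force: [0.2, -0.3, 0.1]
grip_width: 0.0341
gripper_force: 0.0
```

```bash
python3 - <<'E'
from h import *
T=tcp();w=viewer.grab_frame('wrist');save(w,'w7.png');np.savez('w7.npz',T=T,**w);print(np.round(T,4))
im=cv2.imread('pics/w7.png')[60:360,220:420];cv2.imwrite('pics/w7c.png',cv2.resize(im,None,fx=2,fy=2,interpolation=cv2.INTER_CUBIC))
E
```

```text
[[ 9.574e-01 -2.886e-01  4.700e-03  5.394e-01]
 [-2.886e-01 -9.574e-01 -1.200e-03 -9.210e-02]
 [ 4.800e-03 -2.000e-04 -1.000e+00  2.547e-01]
 [ 0.000e+00  0.000e+00  0.000e+00  1.000e+00]]
```

View pics/w7c.png

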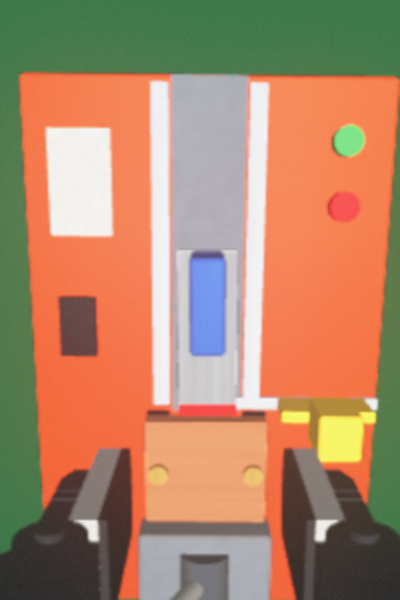

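The red stripe's rear edge is at crop (207,405), just before the bar's front edge at v≈415, and the tail is at v≈250.

```bash
python3 - <<'E'
from h import *
d=dict(np.load('w7.npz'));T=d.pop('T');w={k:(v if v.ndim else float(v)) for k,v in d.items()}
U=lambda l:[(220+a/2,60+b/2) for a,b in l]
def tl(l,z): return (T[:3,:3].T@(ray(w,U(l),z,T)-T[:3,3]).T).T[:,:2].round(4)*1000
print('stripe from back',tl([(207,405)],.064)[0,0]-6,'from tail',tl([(207,250)],.064)[0,0]-85,'y',tl([(178,250),(238,250),(178,405),(236,405)],.064)[:,1])
print('mouth: far edge',tl([(206,74)],.06)[0,0]-165,'rail',tl([(157,82)],.066)[0,0]-160,tl([(160,405)],.066)[0,0]-5,'bar',tl([(203,415)],.079),tl([(203,521)],.079)[0,0]+55)
E
```

```text
stripe from back -47.8 from tail -47.300000000000004 y [-14.2  15.1 -15.1  15. ]
mouth: far edge -47.0 rail -46.30000000000001 -46.099999999999994 bar [[-42.1  -2.1]] -45.0
```

Stripe centre is about 1–2 mm past the mouth and y is centred, so it's good. Now the switch.

play_rows --commands '[[[1, -0.1, -0.2, 0, 0], [1, -0.2, -0.4, 0, 0], [1, -0.4, -0.425, 0, 0], [1, -0.6, -0.425, 0, 0], [1, -0.605, -0.425, 0, 0], [1, -0.605, -0.425, 0.15, 0], [1, -0.605, -0.425, 0.35, 0], [1, -0.605, -0.425, 0.5, 0], [1, -0.605, -0.425, 0.6, 0], [1, -0.605, -0.425, 0.6, 0], [1, -0.605, -0.425, 0.6, 0]]]'

```text
clock: 16.8
tcp_pos: [0.446, 0.0238, 0.1307]
orientation: [3.107, -0.458, -0.008]
contact_force: [-0.1, 0.2, 0.5]
grip_width: 0.0001
gripper_force: 0.0
```

```bash
python3 - <<'E'
from h import *
T=tcp();o=get_obs();v=T[:2,3]-[.538,-.092];print(T[:3,3].round(4),'fx',v@[-.957,.289],v@[-.289,-.957],o['grip_width'],o['contact_force'],o['joints'].round(2))
w=viewer.grab_frame('wrist');s=viewer.grab_frame('scene');t=viewer.grab_frame('top')
for p,n in((w,'wrist'),(s,'s'),(t,'top')):
  for d in viewer.trace(p,'switch_tip')[:2]:
    ys,xs=np.nonzero(d['pixels']);im=p['pixels'].astype(int);m=d['pixels']&(im[...,0]>120)&(im[...,1]<70)
    ys,xs=np.nonzero(m)
    if len(xs)<5: print(n,'none',d['rect']);continue
    X=ray(p,[(np.median(xs),np.median(ys))],.152,T)[0];v=X[:2]-[.538,-.092];print(n,d['score'],np.median(xs),np.median(ys),'ball fx',(v@[-.957,.289]).round(4),(v@[-.289,-.957]).round(4))
E
```

```text
[0.446  0.0238 0.1307] fx 0.12153045419875459 -0.08425715998651905 5.547063399600213e-05 [-0.05783391  0.21970825  0.47191681] [ 0.2   0.28 -0.45  2.15  0.17  0.75 -2.22]
wrist 0.81 440.0 324.0 ball fx 0.1199 -0.0386
s 0.43 225.0 220.0 ball fx 0.1273 -0.0329
top 0.62 425.5 210.0 ball fx 0.004 -0.0885
```

play_rows --commands '[[[1, 0, 0.06, 0, 0], [1, 0, 0.12, 0, 0], [1, 0, 0.18, 0, 0], [1, 0, 0.24, 0, 0], [1, 0, 0.3, 0, 0], [1, 0, 0.36, 0, 0], [1, 0, 0.41, 0, 0], [1, 0, 0.45, 0, 0], [1, 0, 0.48, 0, 0], [1, 0, 0.48, 0, 0], [1, 0, 0.48, 0, 0]]]'

```text
clock: 18.02
tcp_pos: [0.4201, -0.0677, 0.1327]
orientation: [-3.108, 0.458, -0.002]
contact_force: [0.8, 0.7, 0.4]
grip_width: 0.0
gripper_force: 0.6
```

```bash
python3 - <<'E'
from h import *
T=tcp();o=get_obs();v=T[:2,3]-[.538,-.092];print(T[:3,3].round(4),'fx',v@[-.957,.289],v@[-.289,-.957],o['contact_force'])
s=viewer.grab_frame('scene');w=viewer.grab_frame('wrist');save(w,'w8.png');save(s,'s8.png')
for p in(s,w):
  im=p['pixels'].astype(int)
  for d in viewer.trace(p,'switch_tip')[:1]:
    ys,xs=np.nonzero(d['pixels']&(im[...,0]>120)&(im[...,1]<70))
    if len(xs)<5: print('none',d['rect']);continue
    X=ray(p,[(np.median(xs),np.median(ys))],.152,T)[0];v=X[:2]-[.538,-.092];print(d['score'],len(xs),np.median(xs),np.median(ys),'ball fx',(v@[-.957,.289]).round(4),(v@[-.289,-.957]).round(4))
E
```

```text
[ 0.4201 -0.0677  0.1327] fx 0.11985987326156967 0.010785566506743522 [0.76577102 0.66042162 0.3849486 ]
0.76 643 383.0 324.0 ball fx 0.1194 0.0343
```

play_rows --commands '[[[1, 0, 0.015, 0, 0], [1, 0, 0.03, 0, 0], [1, 0, 0.03, 0, 0]]]'

```text
clock: 18.47
tcp_pos: [0.4198, -0.0688, 0.1327]
orientation: [-3.103, 0.453, -0.004]
contact_force: [4.6, 17.4, -0.3]
grip_width: -0.0001
gripper_force: 8.2
```

play_rows --commands '[[[1, 0, -0.1, 0, 0], [1, 0, -0.25, 0, 0], [1, 0, -0.4, -0.1, 0], [1, 0, -0.4, -0.3, 0], [1, 0, -0.4, -0.5, 0], [1, 0.2, -0.4, -0.6, 0], [1, 0.4, -0.2, -0.6, 0], [1, 0.6, -0.1, -0.6, 0], [1, 0.6, -0.1, -0.6, 0], [1, 0.6, -0.1, -0.6, 0]]]'

```text
clock: 19.3
tcp_pos: [0.5403, -0.0942, 0.2517]
orientation: [3.105, -0.468, 0.0]
contact_force: [0.4, -0.3, 0.4]
grip_width: -0.0002
gripper_force: 0.0
```

```bash
python3 - <<'E'
from h import *
T=tcp();w=viewer.grab_frame('wrist');s=viewer.grab_frame('scene');save(w,'w9.png');print(T[:3,3].round(3))
a=cv2.imread('pics/w9.png')[60:360,220:420];b=s['pixels'][190:370,140:290,::-1]
c=np.zeros((600,800,3),np.uint8);c[:,:400]=cv2.resize(a,(400,600));c[:480,400:800]=cv2.resize(b,(400,480),interpolation=cv2.INTER_CUBIC);cv2.imwrite('pics/f.png',c)
E
```

```text
[ 0.54  -0.094  0.252]
```

View pics/f.png

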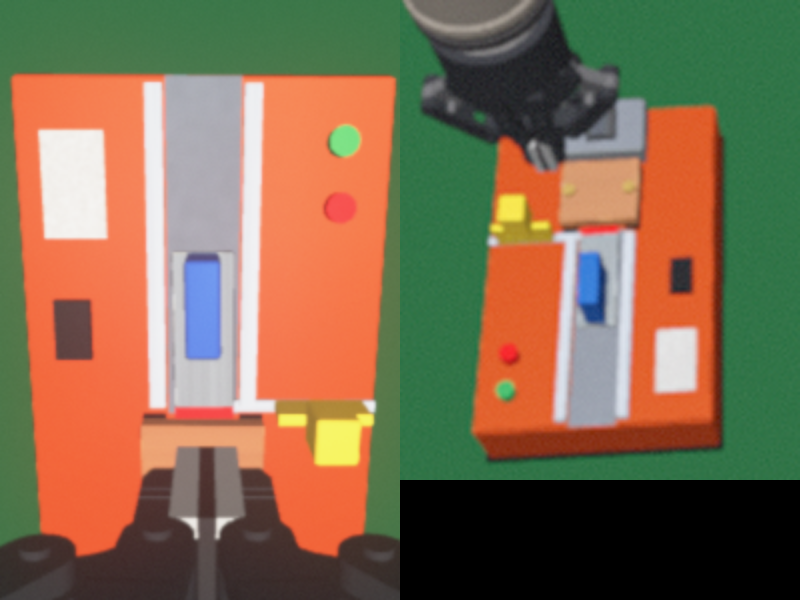

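The stripe is still partly hidden at the mouth (crop (203,412)), the tab is fully aside (337,440), and the switch was pushed to its stop (17 N).

```bash
python3 -c "
from bench import r
print(r.hand_in())"
```

```text
the job is handed in; nothing more can be done
None
```

I completed every step and handed the job in at about 19 s; the hand-in returned no verdict. The shutter is at its end stop, the gauge's red stripe is 1–2 mm past the contact mouth, and the switch is at its stop.

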